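Put the long rail carriage away through the tray's spring gate

TASK

Set the longer of the two steel rail carriages down on the tray's open white board in front of the spring gate, then push it straight in along the board through the gate, far enough that the gate swings fully shut behind it. Leave the short carriage where it lies.

Things in the scene. Friction and masses are not known exactly. Their poses are not given: they have to be found in the camera images.
- long_carriage_center (a point): Centre (half-way up) of the long rail carriage, the part to put away: a loose low steel block with black end caps and four small screw holes on top, 56 mm long (x), 36 mm wide (y), 26 mm high, about 0.22 kg, rail channel along the underside. It lies flat on the table, channel down; either end may lead. Grip it across its 36 mm width.
- short_carriage_center (a point): Centre of the short carriage, a bystander of the same make and look but only 34 mm long (x), 36 mm wide (y), 26 mm high. It must stay where it lies.
- gate_mid (a point): Mid-doorway of the fixed tray, in the shut gate's plane, on its white board (top 4 mm above the table). x points into the tray, y left to the hinge, z up. Board 144 mm wide, from x = -120 mm: open apron before the gate. Behind it side walls 64 mm apart, 30 mm high, 20 thick; end wall at x = 182 mm. Tan posts beside the door: 36 mm high, from x = -12 mm. No roof: the hand can follow through.
- gate (a joint): Spring gate angle in rad: 0 shut, 1.55 swung fully inwards along the left wall. Tan printed leaf 4 mm thick, 30 mm high, upright hinge at y = +29 mm, free edge 59 mm from it. Swings inwards only, yields to about 1 N. Its weak spring shuts it when its sweep is clear: the part's rear end over 60 mm past the gate's plane, and the hand lifted out.
Mind the look-alikes: they are no part of the job. What is shaped like the part that bears long_carriage_center but green or red is not meant.

How it is judged (in metres and radians):
On the way, in this order (a step that is already met when the one before it is completed fails the run):
1. the long carriage is down on the board in front of the gate (x of long_carriage_center in the frame of gate_mid between -0.125 and -0.02 m and y of long_carriage_center in the frame of gate_mid between -0.06 and 0.06 m and z of long_carriage_center in the frame of gate_mid between 0.007 and 0.022 m), for 0.1 s.
2. the long carriage slides along the board through the doorway, holding the gate open (value of joint gate above 0.5 rad and x of long_carriage_center in the frame of gate_mid between -0.015 and 0.055 m and z of long_carriage_center in the frame of gate_mid below 0.022 m), for 0.05 s.
At the end, for the whole second after the job is handed in: The long carriage lies flat (within 10 degrees) on the tray's board between the walls, its centre 70 to 175 mm beyond the gate's plane, the gate is shut (within 0.12 rad) behind it, and the short carriage is within 30 mm of where it lay (x of long_carriage_center in the frame of gate_mid between 0.07 and 0.175 m and y of long_carriage_center in the frame of gate_mid between -0.03 and 0.03 m and z of long_carriage_center in the frame of gate_mid below 0.022 m and angle between long_carriage_center's own z axis and vertical below 0.17 rad and value of joint gate below 0.12 rad and distance of short_carriage_center from where it was at the start of the episode below 0.03 m); the robot touches nothing.
It fails at once if the short carriage is moved by more than 30 mm (distance of short_carriage_center from where it was at the start of the episode above 0.03 m).
It also fails if it takes over 53 s, if anything falls off the work surface, if the arm or the gripper's body presses on something with over 40 N, if the wrist force passes 120 N, or if a joint passes its speed limit or range.

ROBOT

A 6-joint arm with a two-finger parallel gripper is mounted at the origin on the work surface. World frame = base frame: x ahead of the robot, y to its left, z up, the work surface at z = 0. Lengths are in mm, angles in rad, forces in N, time in s.
With the tool pointing down it reaches from about 275 to 1000 mm from the base axis. Payload 8.4 kg.
Tool frame: the origin (TCP) lies at the very end of the fingers, on their centre line; the grasp point (between the pads) lies 19 mm behind it; z points along the fingers, y is the direction in which the jaws open and shut (so a half turn about z gives the same grasp; the last joint's range is limited). The gripper opens to 85 mm and grips with 20 to 120 N. Pads are 22 mm wide; open, the fingers measure 114 mm over their backs; the gripper's body (76 mm by 85 mm) begins 54 mm behind the grasp point. The pads swing forward as they close: fully open they stand 13 mm farther back than shut.
Start: joints at [1.235, 0.353, 1.633, -0, 1.155, -0.002], TCP at [204.771, 590.506, 231.281] pointing down, gripper open.
Joint ranges: [-2.63, 2.63], [-0.92, 2.1], [0.06, 2.66], [-1.3, 4.44], [0, 2.69], [-3.02, 3.02]. Speed limits (rad/s): [2.22, 2.22, 2.79, 3.14, 3.14, 3.14].

INTERFACE

Orientations are given as [roll, pitch, yaw] about the fixed x, y, z axes, in that order (R = Rz(yaw) Ry(pitch) Rx(roll)).
In Python, from rig import sense, grab_frame, sign_off, masks_of gives the robot as it stands. The module is installed in compiled form; this text tells all that it offers.
- The arm moves only by the shell command python3 -m inch 'ROWS' [FORCE]. ROWS is JSON, a list of rows, each an object of numbers: "gripper": the finger opening in m, from 0 to 0.0854; "tx", "ty", "tz": the shift along the tool's x, y, z in m; "spin": the turn about the tool's z in degrees. In form: [{"gripper": .., "tx": .., "ty": .., "tz": .., "spin": ..}, ...]. A call has exactly 8 rows; each row shifts and turns the commanded pose from where the row before left it, along the tool's axes as they then stand; what a row does not reach is not made up. A row lasts 1/10 s, in which the tool goes at most 50 mm and 8.59 degrees, less where a joint would pass 70% of its speed; a pose out of reach is approached as far as the arm can. A call is refused whole if a number of a shift passes 0.05 or a number of a turn 8.59, either way. A call with a gripper value outside its range is refused whole. The fingers move at their own pace and stop on an object; FORCE is the grip in N (left out, the last holds). Time passes only in rows, so rows that do not move let the fingers close, or fill a call up. It gives the time, the measured TCP pose, the force and the opening at its end, in the units of the state.
- sense(): the state, without advancing time (a new reading comes with each control period).
- grab_frame(name): name is "scene" or "top" or "wrist"; returns a dict with "pixels" (420x560x3 uint8, red, green, blue), "K" (3x3 intrinsics, pixels), "k1" (the pictures are not rectified: a ray, as slopes to the right and down, at radius r is drawn at 1 + k1 r^2 times it, then the intrinsics apply), "extrinsics" (4x4, takes a point from camera to world coordinates). Camera axes: x right, y down, z forward; pixel columns grow to the right and rows downward; lengths in mm; the calibration is good to about 2 mm. A picture is of the moment at which its call begins. There is no depth.
- sign_off(): hands the job in, once; it reports no verdict.
Trained networks look in the newest picture that a camera, given by its name, has taken for a name from the list of things; names that differ only in an ending like _2 or _b are one class to them, and where a whole thing is asked for, a point or a joint stands for the part that bears it (a point fixed in the world has none). Each returns a list of dicts, best first, with "conf" (0 to 1); they miss things now and then, are a little off and sometimes report something else, mostly with a low value. They report only what shows in the picture. A call takes as long as a camera call. They do not tell look-alikes from the thing itself.
- masks_of(camera, target): "pixels" (420x560 bool, what is visible of it) and "centre" ([row, column] in pixels, amid what is visible of it).
The state is a dict: "clock": time; "qpos": joint angles; "qvel": joint speeds; "joint_efforts": joint torques, N m; "eef_pos": TCP position; "tcp_rot": TCP orientation; "contact_force": force on the tool from outside, world axes, zero at the start; "wrist_torque": the same for the moment, N m; "opening": opening from 0.0 (shut) to 1.0 (fully open).
Only numpy, scipy, OpenCV 4.12 (cv2) and the standard library are available. Lean on these libraries where they do the work, as an engineer would, in place of code of your own. Each camera call takes 0.05 s, during which the arm holds its last target.

## Working session

There is one attempt and no reset: what is moved stays moved. The work goes in short steps, Python scripts to look and compute and a shell command to move; the robot and the scene stay as the last step left them, time stands still between calls to the robot, and variables do not carry over. Pictures are saved under pics/ and viewed, and the job is handed in when it is done.

```bash
mkdir -p pics; ls
cat > h.py <<'E'
import numpy as np, cv2
from rig import sense, grab_frame, masks_of
def save(f,n,crop=None,scale=1):
    im=cv2.cvtColor(f["pixels"],cv2.COLOR_RGB2BGR)
    if crop: r0,r1,c0,c1=crop; im=im[r0:r1,c0:c1]
    if scale!=1: im=cv2.resize(im,None,fx=scale,fy=scale,interpolation=cv2.INTER_CUBIC)
    cv2.imwrite("pics/"+n,im)
def px2w(f,row,col,z):
    K=np.array(f["K"],float);T=np.array(f["extrinsics"],float)
    p=cv2.undistortPoints(np.array([[[col,row]]],float),K,np.array([f["k1"],0,0,0,0.])).ravel()
    d=T[:3,:3]@np.array([p[0],p[1],1]);o=T[:3,3]
    return o+d*(z-o[2])/d[2]
def w2px(f,P):
    K=np.array(f["K"],float);T=np.linalg.inv(np.array(f["extrinsics"],float))
    q=cv2.projectPoints(np.array([P],float),cv2.Rodrigues(T[:3,:3])[0],T[:3,3],K,np.array([f["k1"],0,0,0,0.]))[0].ravel()
    return q[::-1]
E
python3 - <<'E'
from h import *
for n in ["scene","top"]:
    f=grab_frame(n); save(f,n+"0.png")
    print(n,np.array(f["extrinsics"])[:3].round(2).tolist(),f["k1"],np.array(f["K"]).tolist())
    for t in ["long_carriage_center","short_carriage_center","gate","gate_mid"]:
        try:
            for m in masks_of(n,t): print(t,round(m["conf"],2),m["centre"],m["pixels"].sum())
        except Exception as e: print(t,e)
s=sense();print(s)
E
```

```text
pics
scene [[-0.16, 0.79, -0.59, 1107.64], [0.99, 0.13, -0.09, -11.07], [0.01, -0.6, -0.8, 925.8]] -0.06403857601071121 [[533.484785453526, 0.0, 277.1508000189138], [0.0, 533.484785453526, 202.91615776460725], [0.0, 0.0, 1.0]]
long_carriage_center 0.93 [198.5, 194.0] 533
long_carriage_center 0.77 [194.0, 147.7] 503
long_carriage_center 0.56 [157.8, 211.5] 506
short_carriage_center 0.78 [260.7, 214.9] 441
gate 0.52 [259.1, 342.0] 317
gate_mid 0.84 [288.8, 345.5] 10628
top [[-0.02, -0.98, 0.19, 239.14], [-1.0, 0.02, 0.0, -110.8], [-0.01, -0.19, -0.98, 1189.87]] -0.14309553631760785 [[545.7417609938419, 0.0, 284.4762039018646], [0.0, 545.7417609938419, 216.7737001135859], [0.0, 0.0, 1.0]]
long_carriage_center 0.9 [216.8, 368.7] 446
long_carriage_center 0.75 [271.6, 367.9] 431
long_carriage_center 0.62 [219.0, 413.7] 514
short_carriage_center 0.76 [160.7, 329.3] 297
gate 0.48 [180.7, 217.8] 113
gate_mid 0.76 [165.2, 217.5] 8778
{'clock': 0.5, 'qpos': array([ 1.23458479e+00,  3.53020769e-01,  1.63343314e+00,  2.61277460e-05,
        1.15516818e+00, -2.38549960e-03]), 'qvel': array([ 1.23664411e-04, -2.01012615e-03,  1.30243836e-04, -7.84952577e-04,
       -3.64489335e-04, -1.70964628e-05]), 'joint_efforts': array([-1.86805031e-03, -6.04680133e+01, -3.42185605e+01, -1.89921484e-04,
        2.16601366e-03,  5.11966832e-06]), 'eef_pos': array([204.76876842, 590.49553004, 231.25378219]), 'tcp_rot': array([-3.14156327e+00, -2.39731583e-05,  2.80775606e+00]), 'contact_force': array([-0.23170603,  0.37889194, -0.49721994]), 'wrist_torque': array([ 0.04490795,  0.00203163, -0.03352043]), 'opening': 1.0005791764310663}
```

View pics/scene0.png

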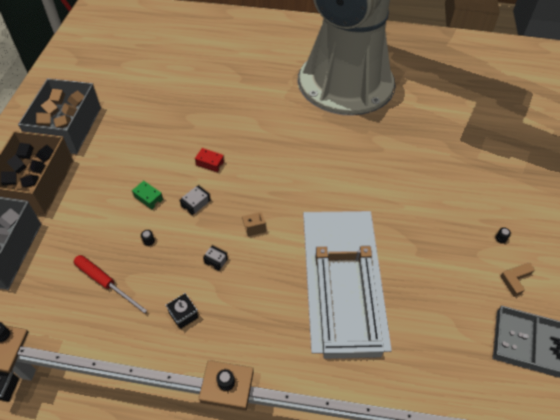

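View pics/top0.png

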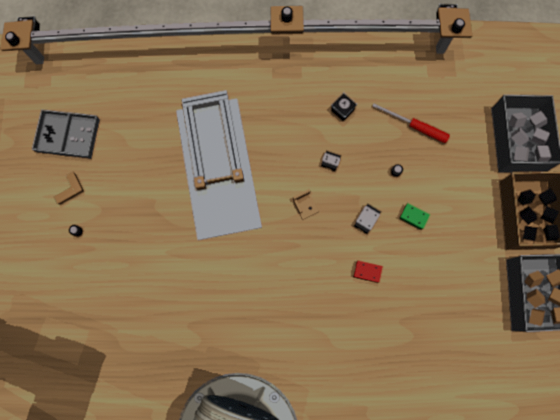

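The views show, in scene (row,col) pixels:
- grey long steel block: scene (198,194), top (217,368)
- green look-alike: scene (194,148)
- red look-alike: scene (158,211)
- short steel block: scene (258,215), top (161,331)
- tan clip: scene (223,254)
- tray: board near scene (289,345), with the gate's tan posts at top (181,200) and (175,237)

By the description, the part is the grey long block. I'll check it in a crop and measure.

Run:
```python
from h import *
f=grab_frame("top"); save(f,"topc.png",(90,250,170,440),2.9)
F={"top":f}
g=grab_frame("scene"); save(g,"scenec.png",(140,370,130,400),2.6);F["scene"]=g
for n in F:
    fr=F[n]
    for t in ["long_carriage_center","short_carriage_center","gate_mid"]:
        for m in masks_of(n,t):
            pts=np.argwhere(m["pixels"])
            # project mask to plane z=26 (top) 
            z=4 if t=="gate_mid" else 20
            W=np.array([px2w(fr,r,c,z)[:2] for r,c in pts[::max(1,len(pts)//600)]]).astype(np.float32)
            rc=cv2.minAreaRect(W)
            print(n,t,round(m["conf"],2),np.round(rc[0],1),np.round(rc[1],1),round(rc[2],1))
```

```text
top long_carriage_center 0.98 [ 458.3 -289.8] [39.7 62.1] 57.3
top long_carriage_center 0.87 [ 342.2 -284.4] [55.  37.3] 76.1
top long_carriage_center 0.68 [ 460.8 -393.2] [61.9 44.6] 60.2
top short_carriage_center 0.81 [ 591.1 -213.4] [37.5 42. ] 69.8
top gate_mid 0.71 [598.2  44.3] [331.5 143.1] 9.8
scene long_carriage_center 0.93 [ 459.9 -286.7] [52.9 67.5] 57.7
scene long_carriage_center 0.77 [ 463.7 -392.2] [74.3 48.1] 62.1
scene long_carriage_center 0.67 [ 347.7 -282.5] [66.5 59.3] 76.9
scene short_carriage_center 0.62 [ 593.1 -212.3] [47.8 44. ] 69.8
scene gate_mid 0.59 [588.3  42.5] [321.3 145.3] 10.1
```

View pics/topc.png

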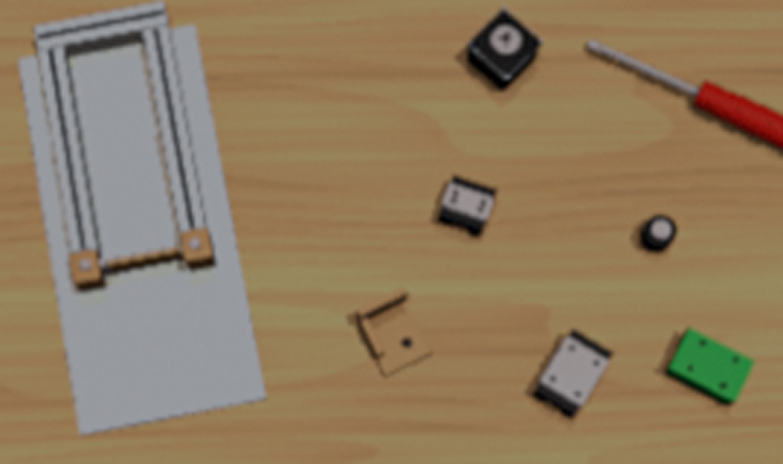

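View pics/scenec.png

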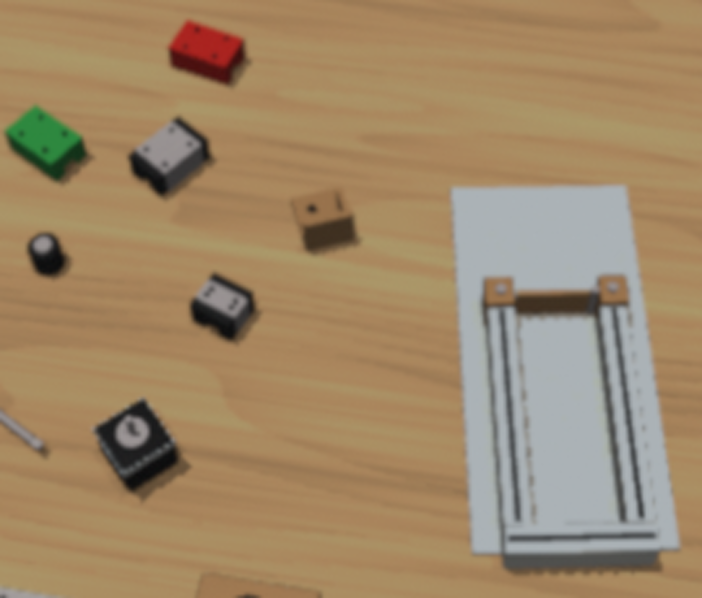

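The crop confirms the grey block with black caps and four holes at topc (573,372). The short one has two marks, at (467,203). Next I measure the tray and the part's angle precisely.

Run:
```python
from h import *
f=grab_frame("top"); g=grab_frame("scene")
def tc(x,y): return 90+(y+.5)/2.9-.5,170+(x+.5)/2.9-.5
def sc(x,y): return 140+(y+.5)/2.6-.5,130+(x+.5)/2.6-.5
print("board top cam:",[px2w(f,*tc(*p),4)[:2].round(1).tolist() for p in [(80,433),(266,399),(192,27),(21,60)]])
print("board scene:",[px2w(g,*sc(*p),4)[:2].round(1).tolist() for p in [(452,187),(627,186),(679,549),(471,552)]])
print("posts top (z=40):",[px2w(f,*tc(*p),40)[:2].round(1).tolist() for p in [(86,264),(196,243)]])
print("posts scene (z=40):",[px2w(g,*sc(*p),40)[:2].round(1).tolist() for p in [(499,289),(613,288)]])
# bright grey top face of the long carriage + board edges
for fr,n,c in[(f,"top",(217,368)),(g,"scene",(198,194))]:
    m=max(masks_of(n,"long_carriage_center"),key=lambda m:-np.hypot(*(np.array(m["centre"])-c)))
    p=fr["pixels"].astype(int); b=(p.min(2)>115)&(p.max(2)-p.min(2)<40)&cv2.dilate(m["pixels"].astype(np.uint8),np.ones((3,3))).astype(bool)
    pts=np.argwhere(b); W=np.array([px2w(fr,r,c_,26)[:2] for r,c_ in pts]).astype(np.float32)
    print(n,len(pts),cv2.minAreaRect(W),W.mean(0),)
    u=np.linalg.svd(W-W.mean(0))[2][0];print(np.degrees(np.arctan2(u[1],u[0])))
save(f,"longc.png",(195,240,345,395),12)
```

```text
board top cam: [[420.9, 85.5], [444.6, -56.4], [748.6, 0.5], [724.2, 138.3]]
board scene: [[443.4, -55.3], [419.1, 86.6], [724.2, 139.9], [748.6, -2.2]]
posts top (z=40): [[543.9, 76.7], [558.5, -6.4]]
posts scene (z=40): [[556.8, -6.8], [542.3, 77.6]]
top 279 ((457.83087158203125, -288.9818420410156), (35.749847412109375, 39.815948486328125), 56.33198547363281) [ 457.81027 -289.13693]
145.16573
scene 225 ((456.20159912109375, -289.1358947753906), (34.874610900878906, 38.2237434387207), 56.76502990722656) [ 456.031   -289.08524]
-34.8958
```

View pics/longc.png

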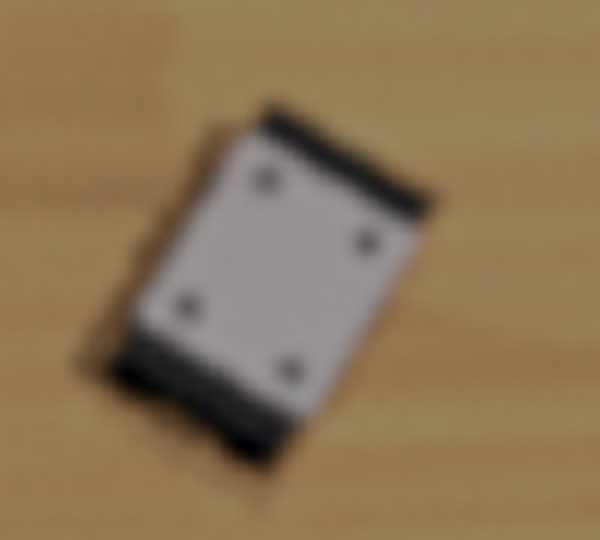

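```bash
python3 -m inch '[{"tx":-0.015,"ty":-0.0212},{"tx":-0.022,"ty":-0.0312},{"tx":-0.022,"ty":-0.0312},{"tx":-0.022,"ty":-0.0312},{"tx":-0.022,"ty":-0.0312},{"tx":-0.022,"ty":-0.0312},{"tx":-0.022,"ty":-0.0312},{"tx":-0.022,"ty":-0.0312}]'
python3 -m inch '[{"tx":-0.022,"ty":-0.0312},{"tx":-0.022,"ty":-0.0312},{"tx":-0.022,"ty":-0.0312},{"tx":-0.022,"ty":-0.0312},{"tx":-0.022,"ty":-0.0312},{"tx":-0.022,"ty":-0.0312},{"tx":-0.022,"ty":-0.0312},{"tx":-0.022,"ty":-0.0312}]'
python3 -m inch '[{"tx":-0.022,"ty":-0.0312},{"tx":-0.022,"ty":-0.0312},{"tx":-0.022,"ty":-0.0312},{"tx":-0.022,"ty":-0.0312},{"tx":-0.022,"ty":-0.0312},{"tx":-0.015,"ty":-0.0212},{"spin":7},{"spin":6.9}]'
```

```text
$[0]: bad value
$[0]: bad value
$[0]: bad value
```

```bash
python3 -m inch '[{"gripper":0.0854,"tx":-0.015,"ty":-0.0212,"tz":0,"spin":0},{"gripper":0.0854,"tx":-0.022,"ty":-0.0312,"tz":0,"spin":0},{"gripper":0.0854,"tx":-0.022,"ty":-0.0312,"tz":0,"spin":0},{"gripper":0.0854,"tx":-0.022,"ty":-0.0312,"tz":0,"spin":0},{"gripper":0.0854,"tx":-0.022,"ty":-0.0312,"tz":0,"spin":0},{"gripper":0.0854,"tx":-0.022,"ty":-0.0312,"tz":0,"spin":0},{"gripper":0.0854,"tx":-0.022,"ty":-0.0312,"tz":0,"spin":0},{"gripper":0.0854,"tx":-0.022,"ty":-0.0312,"tz":0,"spin":0}]'
```

```text
clock: 1.9
eef_pos: [286.1, 307.4, 231.4]
tcp_rot: [3.141, 0.0, 2.808]
contact_force: [1.3, -0.6, 0.9]
opening: 1.001
```

```bash
python3 -m inch '[{"gripper":0.0854,"tx":-0.022,"ty":-0.0312,"tz":0,"spin":0},{"gripper":0.0854,"tx":-0.022,"ty":-0.0312,"tz":0,"spin":0},{"gripper":0.0854,"tx":-0.022,"ty":-0.0312,"tz":0,"spin":0},{"gripper":0.0854,"tx":-0.022,"ty":-0.0312,"tz":0,"spin":0},{"gripper":0.0854,"tx":-0.022,"ty":-0.0312,"tz":0,"spin":0},{"gripper":0.0854,"tx":-0.022,"ty":-0.0312,"tz":0,"spin":0},{"gripper":0.0854,"tx":-0.022,"ty":-0.0312,"tz":0,"spin":0},{"gripper":0.0854,"tx":-0.022,"ty":-0.0312,"tz":0,"spin":0}]'
python3 -m inch '[{"gripper":0.0854,"tx":-0.022,"ty":-0.0312,"tz":0,"spin":0},{"gripper":0.0854,"tx":-0.022,"ty":-0.0312,"tz":0,"spin":0},{"gripper":0.0854,"tx":-0.022,"ty":-0.0312,"tz":0,"spin":0},{"gripper":0.0854,"tx":-0.022,"ty":-0.0312,"tz":0,"spin":0},{"gripper":0.0854,"tx":-0.022,"ty":-0.0312,"tz":0,"spin":0},{"gripper":0.0854,"tx":-0.015,"ty":-0.0212,"tz":0,"spin":0},{"gripper":0.0854,"tx":0,"ty":0,"tz":0,"spin":7},{"gripper":0.0854,"tx":0,"ty":0,"tz":0,"spin":6.9}]'
```

```text
clock: 2.7
eef_pos: [370.7, 13.7, 231.6]
tcp_rot: [3.141, 0.001, 2.808]
contact_force: [0.6, 0.0, 0.3]
opening: 1.001
clock: 3.5
eef_pos: [430.5, -194.1, 231.2]
tcp_rot: [-3.142, -0.0, 2.559]
contact_force: [-0.8, 0.3, -1.3]
opening: 1.003
```

```bash
python3 -m inch '[{"gripper":0.0854,"tx":-0.02,"ty":-0.017,"tz":0.01,"spin":0},{"gripper":0.0854,"tx":-0.025,"ty":-0.022,"tz":0.03,"spin":0},{"gripper":0.0854,"tx":-0.02,"ty":-0.017,"tz":0.03,"spin":0},{"gripper":0.0854,"tx":-0.0094,"ty":-0.0087,"tz":0.02,"spin":0},{"gripper":0.0854,"tx":0,"ty":0,"tz":0,"spin":0},{"gripper":0.0854,"tx":0,"ty":0,"tz":0,"spin":0},{"gripper":0.0854,"tx":0,"ty":0,"tz":0,"spin":0},{"gripper":0.0854,"tx":0,"ty":0,"tz":0,"spin":0}]'
python3 - <<'E'
from h import *
s=sense();f=grab_frame("wrist");save(f,"w1.png")
print(s["eef_pos"],s["tcp_rot"])
for t in ["long_carriage_center"]:
  for m in masks_of("wrist",t):
    pts=np.argwhere(m["pixels"]);p=f["pixels"].astype(int)
    b=(p.min(2)>115)&(p.max(2)-p.min(2)<40)&m["pixels"];pb=np.argwhere(b)
    W=np.array([px2w(f,r,c,26)[:2] for r,c in pb[::max(1,len(pb)//3000)]]).astype(np.float32)
    print(m["conf"],m["centre"],len(pb),cv2.minAreaRect(W),W.mean(0))
E
```

```text
clock: 4.3
eef_pos: [458.1, -287.6, 142.6]
tcp_rot: [3.142, 0.002, 2.566]
contact_force: [-0.5, -0.2, -0.2]
opening: 0.996
[ 458.14827618 -287.58345231  142.64326244] [3.14151610e+00 1.92598750e-03 2.56591599e+00]Traceback (most recent call last):
  File "<stdin>", line 9, in <module>
cv2.error: OpenCV(4.12.0) /io/opencv/modules/imgproc/src/convhull.cpp:143: error: (-215:Assertion failed) total >= 0 && (depth == CV_32F || depth == CV_32S) in function 'convexHull'
```

View pics/w1.png

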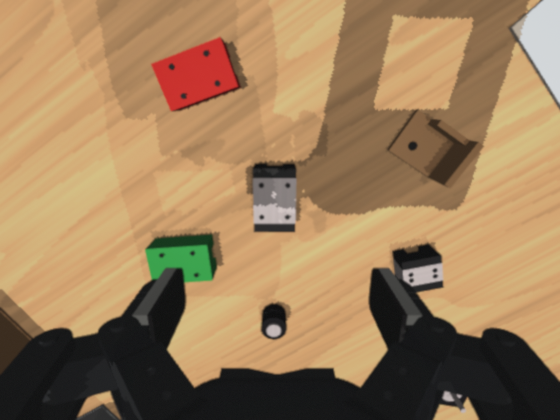

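Run:
```python
from h import *
f=grab_frame("wrist");save(f,"w2.png",(150,245,225,325),7)
P=[px2w(f,*p,26)[:2] for p in [(186,262),(185,287),(217,262),(217,288)]]
print(np.round(P,1),np.mean(P,0))
print([px2w(f,*p,26)[:2].round(1).tolist() for p in [(177,253),(177,296),(231.5,254),(231.5,296)]])
u=(P[2]+P[3]-P[0]-P[1]);print(np.degrees(np.arctan2(u[1],u[0])), np.degrees(sense()["tcp_rot"][2]))
```

```text
[[ 438.8 -290.5]
 [ 449.3 -272.6]
 [ 461.4 -305.6]
 [ 473.6 -287. ]] [ 455.77647437 -288.91068948]
[[428.4, -292.4], [447.7, -262.8], [468.8, -318.9], [488.6, -288.3]]
-32.209929655040526 147.00929483015878
```

View pics/w2.png

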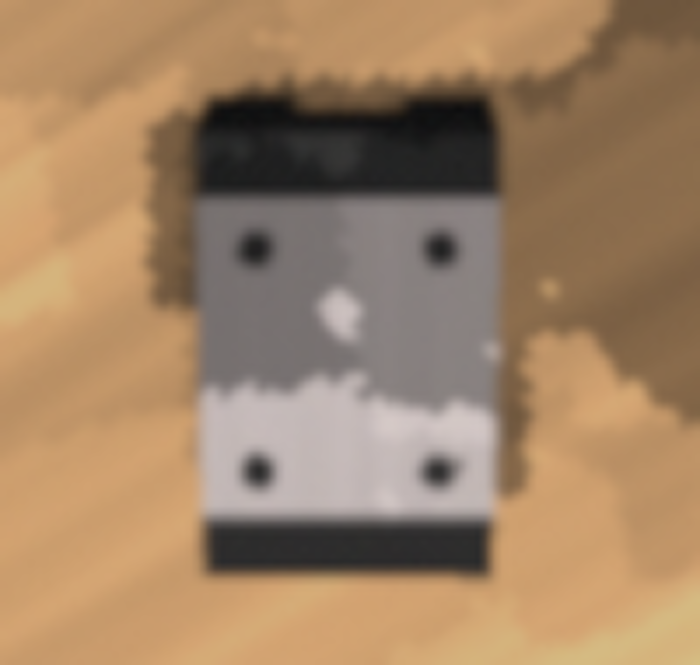

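```bash
python3 -m inch '[{"gripper":0.07,"tx":0,"ty":-0.002,"tz":0.025,"spin":0},{"gripper":0.07,"tx":0,"ty":0,"tz":0.035,"spin":0},{"gripper":0.07,"tx":0,"ty":0,"tz":0.035,"spin":0},{"gripper":0.07,"tx":0,"ty":0,"tz":0.025,"spin":0},{"gripper":0.07,"tx":0,"ty":0,"tz":0.012,"spin":0},{"gripper":0.07,"tx":0,"ty":0,"tz":0.006,"spin":0},{"gripper":0.07,"tx":0,"ty":0,"tz":0,"spin":0},{"gripper":0.07,"tx":0,"ty":0,"tz":0,"spin":0}]' 40
python3 -m inch '[{"gripper":0.02,"tx":0,"ty":0,"tz":0,"spin":0},{"gripper":0.02,"tx":0,"ty":0,"tz":0,"spin":0},{"gripper":0.02,"tx":0,"ty":0,"tz":0,"spin":0},{"gripper":0.02,"tx":0,"ty":0,"tz":0,"spin":0},{"gripper":0.02,"tx":0,"ty":0,"tz":0,"spin":0},{"gripper":0.02,"tx":0,"ty":0,"tz":0,"spin":0},{"gripper":0.02,"tx":0,"ty":0,"tz":0,"spin":0},{"gripper":0.02,"tx":0,"ty":0,"tz":0,"spin":0}]' 40
python3 - <<'E'
from h import *
save(grab_frame("wrist"),"w3.png"); save(grab_frame("scene"),"s3.png",(120,260,100,260),4)
E
```

```text
clock: 5.25
eef_pos: [457.3, -290.0, 4.4]
tcp_rot: [-3.142, 0.002, 2.565]
contact_force: [0.0, 0.4, -0.2]
opening: 0.818
clock: 6.05
eef_pos: [457.0, -289.8, 4.2]
tcp_rot: [3.142, 0.001, 2.565]
contact_force: [-1.3, 2.1, 8.1]
opening: 0.415
```

View pics/w3.png

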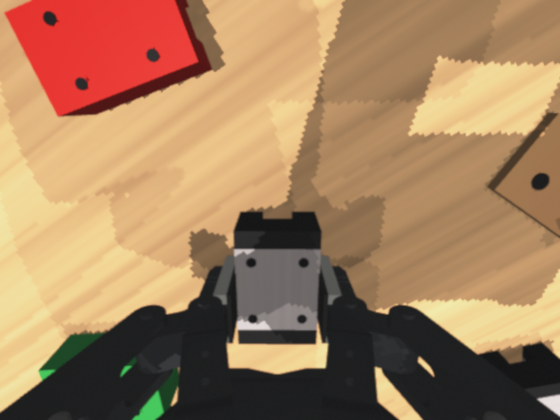

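The wrist view shows the block between the pads (holes at row 263–319, cols 251–303), and the opening of 35.4 mm matches its 36 mm width. Next I lift and carry.

```bash
python3 -m inch '[{"gripper":0.02,"tx":0,"ty":0,"tz":-0.015,"spin":0},{"gripper":0.02,"tx":0,"ty":0,"tz":-0.03,"spin":0},{"gripper":0.02,"tx":0,"ty":0,"tz":-0.03,"spin":0},{"gripper":0.02,"tx":0.005,"ty":0.01,"tz":-0.02,"spin":0},{"gripper":0.02,"tx":0.012,"ty":0.022,"tz":-0.01,"spin":0},{"gripper":0.02,"tx":0.016,"ty":0.03,"tz":0,"spin":0},{"gripper":0.02,"tx":0.016,"ty":0.03,"tz":0,"spin":0},{"gripper":0.02,"tx":0.016,"ty":0.03,"tz":0,"spin":0}]'
python3 -m inch '[{"gripper":0.02,"tx":0.016,"ty":0.03,"tz":0,"spin":0},{"gripper":0.02,"tx":0.016,"ty":0.03,"tz":0,"spin":0},{"gripper":0.02,"tx":0.016,"ty":0.03,"tz":0,"spin":0},{"gripper":0.02,"tx":0.016,"ty":0.03,"tz":0,"spin":0},{"gripper":0.02,"tx":0.012,"ty":0.025,"tz":0,"spin":0},{"gripper":0.02,"tx":0.005,"ty":0.012,"tz":0,"spin":-4},{"gripper":0.02,"tx":0,"ty":0,"tz":0,"spin":-8},{"gripper":0.02,"tx":0,"ty":0,"tz":0,"spin":-8}]'
python3 -m inch '[{"gripper":0.02,"tx":0,"ty":0,"tz":0,"spin":-8},{"gripper":0.02,"tx":0,"ty":0,"tz":0,"spin":-8},{"gripper":0.02,"tx":0,"ty":0,"tz":0,"spin":-5},{"gripper":0.02,"tx":0,"ty":0,"tz":0,"spin":-1.8},{"gripper":0.02,"tx":0,"ty":0,"tz":0,"spin":0},{"gripper":0.02,"tx":0,"ty":0,"tz":0,"spin":0},{"gripper":0.02,"tx":0,"ty":0,"tz":0,"spin":0},{"gripper":0.02,"tx":0,"ty":0,"tz":0,"spin":0}]'
```

```text
clock: 6.95
eef_pos: [468.4, -150.7, 109.4]
tcp_rot: [3.141, 0.001, 2.565]
contact_force: [0.3, 0.2, -2.5]
opening: 0.412
clock: 7.75
eef_pos: [486.0, 24.6, 109.1]
tcp_rot: [3.142, 0.0, 2.921]
contact_force: [-0.0, -0.3, -1.8]
opening: 0.413
clock: 8.55
eef_pos: [486.2, 23.9, 108.4]
tcp_rot: [-3.142, 0.0, -2.972]
contact_force: [-0.4, -0.1, -2.5]
opening: 0.412
```

Run:
```python
from h import *
s=sense();f=grab_frame("wrist"); save(f,"w4.png")
p,y=s["eef_pos"],s["tcp_rot"][2]; print(p,np.degrees(y)%360)
d=np.array([486.2,24.4])-p[:2]; print("tx",d@[np.cos(y),np.sin(y)],"ty",d@[np.sin(y),-np.cos(y)])
```

```text
[486.16547419  23.90100288 108.43761771] 189.74044189856815
tx -0.11845096759234036 ty 0.48596247816373955
```

View pics/w4.png

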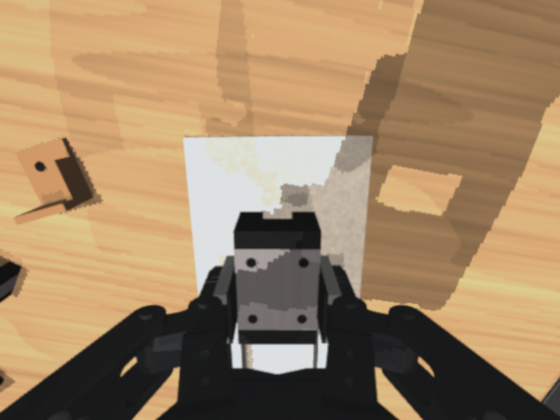

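```bash
python3 -m inch '[{"gripper":0.02,"tx":0,"ty":0.0005,"tz":0.015,"spin":0},{"gripper":0.02,"tx":0,"ty":0,"tz":0.025,"spin":0},{"gripper":0.02,"tx":0,"ty":0,"tz":0.025,"spin":0},{"gripper":0.02,"tx":0,"ty":0,"tz":0.02,"spin":0},{"gripper":0.02,"tx":0,"ty":0,"tz":0.01,"spin":0},{"gripper":0.02,"tx":0,"ty":0,"tz":0.004,"spin":0},{"gripper":0.02,"tx":0,"ty":0,"tz":0,"spin":0},{"gripper":0.02,"tx":0,"ty":0,"tz":0,"spin":0}]'
```

```text
clock: 9.4
eef_pos: [486.7, 24.4, 10.0]
tcp_rot: [-3.141, 0.001, -2.971]
contact_force: [0.6, 0.7, -3.0]
opening: 0.409
```

```bash
python3 -m inch '[{"gripper":0.02,"tx":0,"ty":0,"tz":0.001,"spin":0},{"gripper":0.02,"tx":0,"ty":0,"tz":0.0004,"spin":0},{"gripper":0.02,"tx":0,"ty":0,"tz":0,"spin":0},{"gripper":0.06,"tx":0,"ty":0,"tz":0,"spin":0},{"gripper":0.06,"tx":0,"ty":0,"tz":0,"spin":0},{"gripper":0.06,"tx":0,"ty":0,"tz":0,"spin":0},{"gripper":0.06,"tx":0,"ty":0,"tz":-0.005,"spin":0},{"gripper":0.06,"tx":0,"ty":0,"tz":-0.02,"spin":0}]'
python3 -m inch '[{"gripper":0.06,"tx":0,"ty":0,"tz":-0.03,"spin":0},{"gripper":0.06,"tx":0,"ty":0,"tz":-0.02,"spin":0},{"gripper":0.0,"tx":0.02,"ty":0,"tz":0,"spin":0},{"gripper":0.0,"tx":0.025,"ty":0,"tz":0,"spin":0},{"gripper":0.0,"tx":0,"ty":0,"tz":0,"spin":0},{"gripper":0.0,"tx":0,"ty":0,"tz":0,"spin":0},{"gripper":0.0,"tx":0,"ty":0,"tz":0,"spin":0},{"gripper":0.0,"tx":0,"ty":0,"tz":0,"spin":0}]'
python3 - <<'E'
from h import *
s=sense();f=grab_frame("wrist"); save(f,"w5.png"); save(grab_frame("scene"),"s5.png",(180,370,270,420),4)
p,y=s["eef_pos"],s["tcp_rot"][2]; print(p,np.degrees(y)%360)
E
```

```text
clock: 10.2
eef_pos: [484.8, 24.3, 32.1]
tcp_rot: [3.141, -0.003, -2.971]
contact_force: [-0.0, 0.4, 0.5]
opening: 0.702
clock: 11.0
eef_pos: [442.7, 16.9, 83.0]
tcp_rot: [-3.142, 0.001, -2.971]
contact_force: [-1.2, -0.5, 0.1]
opening: 0.0
[442.72932133  16.87495337  82.99160292] 189.77599436361302
```

View pics/w5.png

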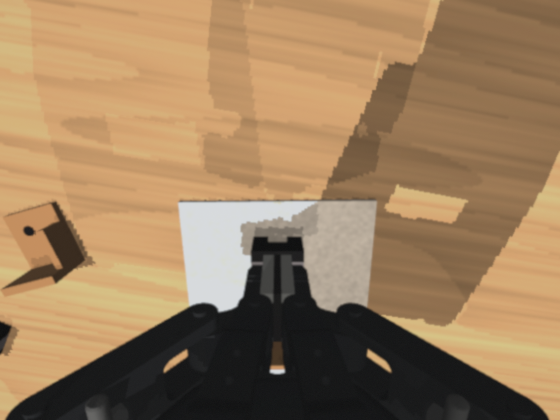

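View pics/s5.png

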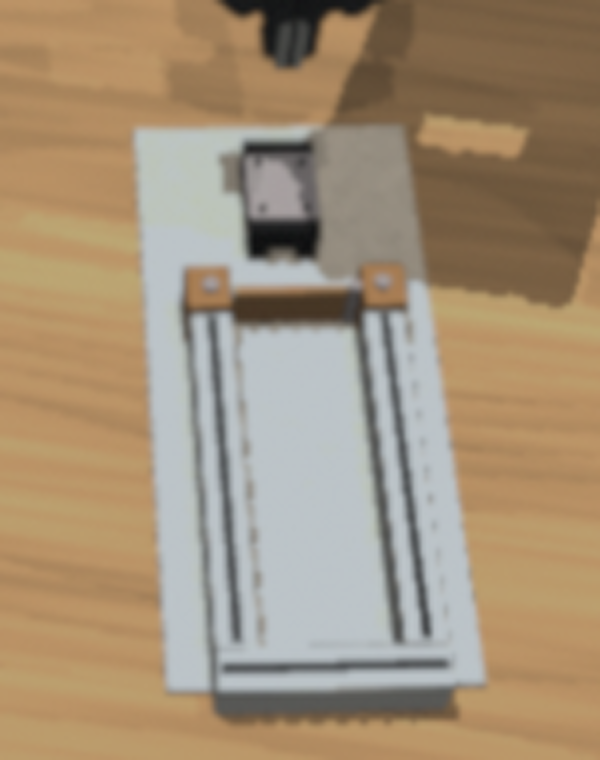

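Run:
```python
from h import *
f=grab_frame("scene")
def c(x,y): return 180+(y+.5)/4-.5,270+(x+.5)/4-.5
C=px2w(f,*c(279,184),30); A=px2w(f,*c(210,287),40);B=px2w(f,*c(382,284),40)
L=(px2w(f,*c(246,150),30),px2w(f,*c(249,222),30),px2w(f,*c(310,150),30),px2w(f,*c(314,220),30))
a=np.radians(9.8);R=np.array([[np.cos(a),np.sin(a)],[-np.sin(a),np.cos(a)]]);g=np.array([550.2,35.5])
for n,P in [("car",C),("postR",A),("postL",B)]+[("corner",l) for l in L]: print(n,P.round(1),(R@(P[:2]-g)).round(1))
print(R@(sense()["eef_pos"][:2]-g))
```

```text
car [485.1  22.4  30. ] [-66.3  -1.8]
postR [557.8  -5.6  40. ] [  0.5 -41.8]
postL [542.7  77.   40. ] [-0.3 42.1]
corner [466.8   3.8  30. ] [-87.6 -17.1]
corner [510.6   9.6  30. ] [-43.5 -18.8]
corner [461.5  36.3  30. ] [-87.3  15.9]
corner [504.1  41.8  30. ] [-44.3  14. ]
[-1.09680885e+02  1.76399971e-02]
```

```bash
python3 -m inch '[{"gripper":0,"tx":0.008,"ty":-0.001,"tz":0,"spin":0},{"gripper":0,"tx":0,"ty":0,"tz":0.02,"spin":0},{"gripper":0,"tx":0,"ty":0,"tz":0.025,"spin":0},{"gripper":0,"tx":0,"ty":0,"tz":0.018,"spin":0},{"gripper":0,"tx":0,"ty":0,"tz":0.006,"spin":0},{"gripper":0,"tx":0,"ty":0,"tz":0,"spin":0},{"gripper":0,"tx":0,"ty":0,"tz":0,"spin":0},{"gripper":0,"tx":0,"ty":0,"tz":0,"spin":0}]'
python3 -m inch '[{"gripper":0,"tx":-0.005,"ty":0,"tz":0,"spin":0},{"gripper":0,"tx":-0.005,"ty":0,"tz":0,"spin":0},{"gripper":0,"tx":-0.005,"ty":0,"tz":0,"spin":0},{"gripper":0,"tx":-0.005,"ty":0,"tz":0,"spin":0},{"gripper":0,"tx":-0.01,"ty":0,"tz":0,"spin":0},{"gripper":0,"tx":-0.01,"ty":0,"tz":0,"spin":0},{"gripper":0,"tx":-0.01,"ty":0,"tz":0,"spin":0},{"gripper":0,"tx":-0.005,"ty":0,"tz":0,"spin":0}]'
python3 - <<'E'
from h import *
s=sense();save(grab_frame("scene"),"s6.png",(180,370,270,420),4);save(grab_frame("top"),"t6.png",(80,250,160,280),4)
a=np.radians(9.8);R=np.array([[np.cos(a),np.sin(a)],[-np.sin(a),np.cos(a)]]);g=np.array([550.2,35.5])
print(R@(s["eef_pos"][:2]-g))
E
```

```text
clock: 11.95
eef_pos: [434.6, 14.4, 14.7]
tcp_rot: [-3.141, 0.001, -2.971]
contact_force: [0.1, -0.1, -0.2]
opening: -0.002
clock: 12.75
eef_pos: [489.1, 23.9, 13.8]
tcp_rot: [-3.142, -0.0, -2.971]
contact_force: [-6.6, -1.5, 5.6]
opening: 0.0
[-62.21249271  -1.03555618]
```

View pics/s6.png

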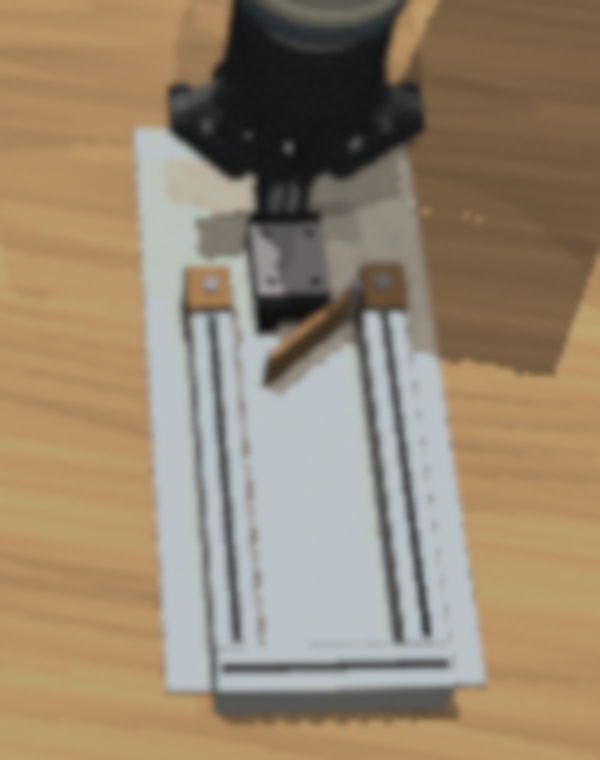

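View pics/t6.png

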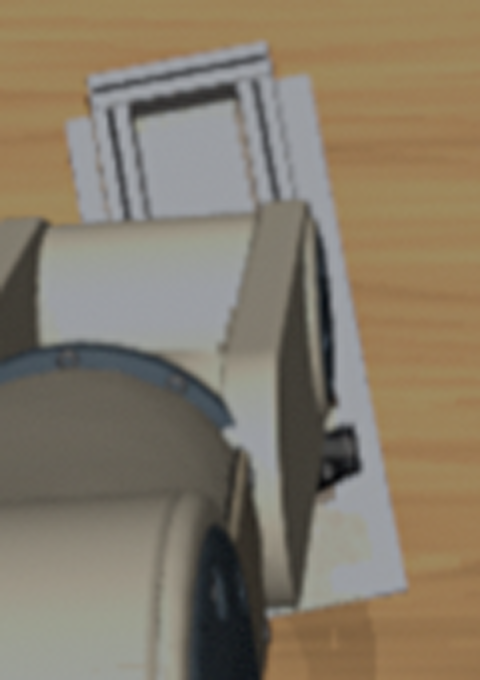

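Run:
```python
from h import *
f=grab_frame("scene")
a=np.radians(9.8);R=np.array([[np.cos(a),np.sin(a)],[-np.sin(a),np.cos(a)]]);g=np.array([550.2,35.5])
for x,y in [(420,130),(345,175),(315,180),(250,178),(172,125),(200,150),(380,150)]:
  row,col=180+(y+.5)/4-.5,270+(x+.5)/4-.5
  o=np.array(f["extrinsics"])[:3,3]; P=px2w(f,row,col,0)
  for xp in (-62,-47):
    o2=R@(o[:2]-g);p2=R@(P[:2]-g); t=(xp-o2[0])/(p2[0]-o2[0])
    print((x,y),xp,"y",round(o2[1]+t*(p2[1]-o2[1]),1),"z",round(o[2]*(1-t),1))
```

```text
(420, 130) -62 y 61.7 z 82.3
(420, 130) -47 y 56.7 z 103.3
(345, 175) -62 y 29.7 z 44.0
(345, 175) -47 y 25.4 z 65.9
(315, 180) -62 y 15.0 z 39.7
(315, 180) -47 y 11.2 z 61.7
(250, 178) -62 y -18.0 z 42.0
(250, 178) -47 y -21.0 z 63.9
(172, 125) -62 y -59.9 z 88.0
(172, 125) -47 y -61.9 z 108.8
(200, 150) -62 y -44.8 z 66.7
(200, 150) -47 y -47.2 z 88.1
(380, 150) -62 y 44.4 z 65.6
(380, 150) -47 y 39.8 z 87.0
```

```bash
python3 -m inch '[{"gripper":0,"tx":-0.004,"ty":0,"tz":-0.002,"spin":0},{"gripper":0,"tx":-0.008,"ty":0,"tz":-0.001,"spin":0},{"gripper":0,"tx":-0.01,"ty":0,"tz":0,"spin":0},{"gripper":0,"tx":-0.01,"ty":0,"tz":0,"spin":0},{"gripper":0,"tx":-0.01,"ty":0,"tz":0,"spin":0},{"gripper":0,"tx":-0.01,"ty":0,"tz":0,"spin":0},{"gripper":0,"tx":-0.006,"ty":0,"tz":0,"spin":0},{"gripper":0,"tx":-0.004,"ty":0,"tz":0,"spin":0}]'
python3 - <<'E'
from h import *
s=sense();save(grab_frame("scene"),"s7.png",(180,370,270,420),4)
a=np.radians(9.8);R=np.array([[np.cos(a),np.sin(a)],[-np.sin(a),np.cos(a)]]);g=np.array([550.2,35.5])
print(R@(s["eef_pos"][:2]-g))
E
```

```text
clock: 13.7
eef_pos: [549.7, 34.4, 16.8]
tcp_rot: [3.142, -0.001, -2.971]
contact_force: [-5.0, -1.4, 3.4]
opening: -0.001
[-0.70448198 -1.0196982 ]
```

View pics/s7.png

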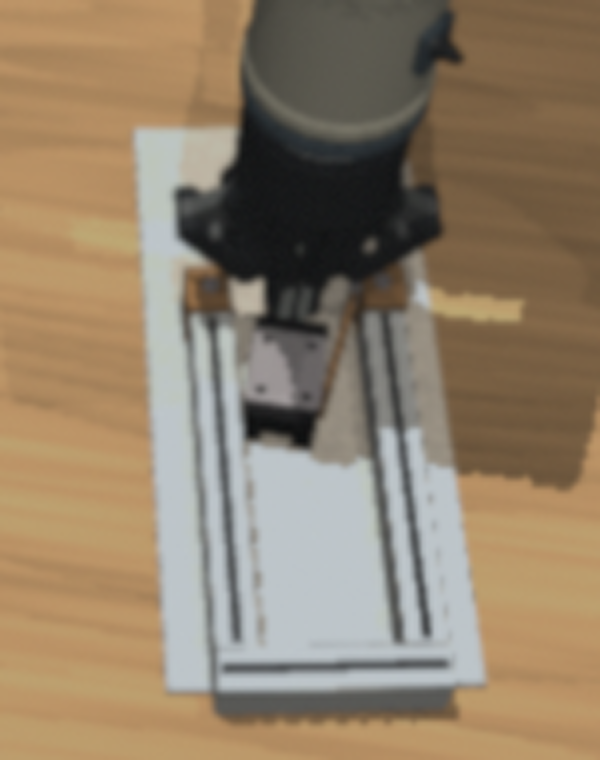

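```bash
python3 -m inch '[{"gripper":0,"tx":-0.004,"ty":-0.003,"tz":0,"spin":0},{"gripper":0,"tx":-0.008,"ty":-0.002,"tz":0,"spin":0},{"gripper":0,"tx":-0.01,"ty":0,"tz":0,"spin":0},{"gripper":0,"tx":-0.01,"ty":0,"tz":0,"spin":0},{"gripper":0,"tx":-0.01,"ty":0,"tz":0,"spin":0},{"gripper":0,"tx":-0.01,"ty":0,"tz":0,"spin":0},{"gripper":0,"tx":-0.006,"ty":0,"tz":0,"spin":0},{"gripper":0,"tx":-0.004,"ty":0,"tz":0,"spin":0}]'
python3 - <<'E'
from h import *
s=sense();save(grab_frame("scene"),"s8.png",(180,370,270,420),4)
a=np.radians(9.8);R=np.array([[np.cos(a),np.sin(a)],[-np.sin(a),np.cos(a)]]);g=np.array([550.2,35.5])
print(R@(s["eef_pos"][:2]-g))
E
```

```text
clock: 14.55
eef_pos: [611.8, 40.1, 16.9]
tcp_rot: [3.142, -0.0, -2.971]
contact_force: [-3.6, -0.4, 2.7]
opening: 0.001
[61.43893006 -5.97810113]
```

View pics/s8.png

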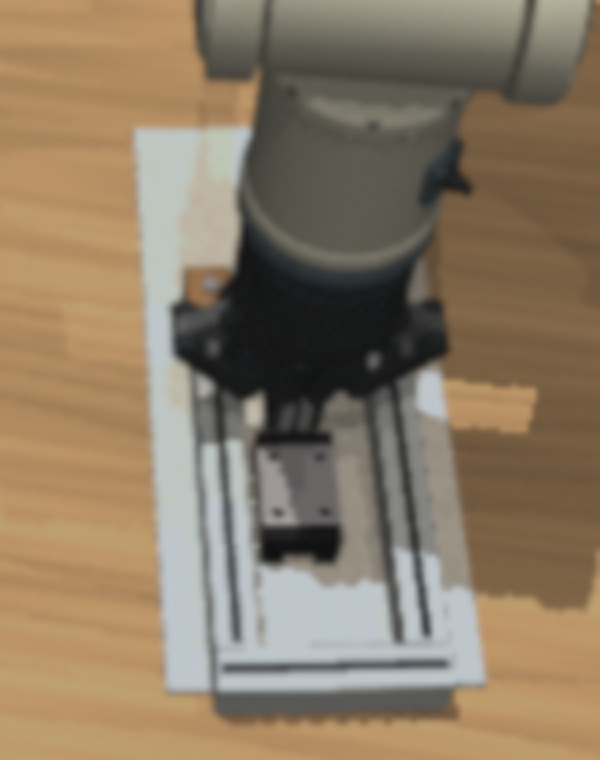

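```bash
python3 -m inch '[{"gripper":0,"tx":-0.005,"ty":0.001,"tz":0,"spin":0},{"gripper":0,"tx":-0.007,"ty":0,"tz":0,"spin":0},{"gripper":0,"tx":-0.004,"ty":0,"tz":0,"spin":0},{"gripper":0,"tx":-0.002,"ty":0,"tz":0,"spin":0},{"gripper":0,"tx":0,"ty":0,"tz":0,"spin":0},{"gripper":0,"tx":0,"ty":0,"tz":0,"spin":0},{"gripper":0,"tx":0.002,"ty":0,"tz":0,"spin":0},{"gripper":0,"tx":0,"ty":0,"tz":-0.01,"spin":0}]'
python3 -m inch '[{"gripper":0,"tx":0,"ty":0,"tz":-0.025,"spin":0},{"gripper":0,"tx":0,"ty":0,"tz":-0.04,"spin":0},{"gripper":0,"tx":0.01,"ty":0,"tz":-0.04,"spin":0},{"gripper":0,"tx":0.03,"ty":0,"tz":-0.04,"spin":0},{"gripper":0,"tx":0.04,"ty":0,"tz":-0.03,"spin":0},{"gripper":0,"tx":0.04,"ty":0,"tz":-0.02,"spin":0},{"gripper":0,"tx":0.04,"ty":0,"tz":0,"spin":0},{"gripper":0,"tx":0.04,"ty":0,"tz":0,"spin":0}]'
python3 -m inch '[{"gripper":0,"tx":0.03,"ty":0,"tz":0,"spin":0},{"gripper":0,"tx":0.02,"ty":0,"tz":0,"spin":0},{"gripper":0,"tx":0,"ty":0,"tz":0,"spin":0},{"gripper":0,"tx":0,"ty":0,"tz":0,"spin":0},{"gripper":0,"tx":0,"ty":0,"tz":0,"spin":0},{"gripper":0,"tx":0,"ty":0,"tz":0,"spin":0},{"gripper":0,"tx":0,"ty":0,"tz":0,"spin":0},{"gripper":0,"tx":0,"ty":0,"tz":0,"spin":0}]'
python3 - <<'E'
from h import *
f=grab_frame("scene");save(f,"s9.png",(180,370,180,420),3)
for t in ["long_carriage_center","short_carriage_center","gate"]:
  for m in masks_of("scene",t): print(t,m["conf"],m["centre"],px2w(f,*m["centre"],17 if "long" not in t else 21)[:2])
E
```

```text
clock: 15.4
eef_pos: [625.5, 43.5, 26.0]
tcp_rot: [3.141, -0.003, -2.971]
contact_force: [-1.3, 0.1, -0.2]
opening: -0.001
clock: 16.2
eef_pos: [428.5, 9.4, 223.3]
tcp_rot: [-3.141, 0.003, -2.971]
contact_force: [0.5, -0.0, -0.5]
opening: -0.001
clock: 17.0
eef_pos: [380.8, 1.2, 221.7]
tcp_rot: [3.142, -0.0, -2.971]
contact_force: [-0.4, -0.3, -0.2]
opening: -0.004
long_carriage_center 0.83 [161.5, 211.8] [ 351.56335196 -275.50359865]
long_carriage_center 0.81 [192.2, 144.9] [ 459.9254911  -397.69717147]
long_carriage_center 0.76 [312.7, 345.4] [670.55723549  51.29663965]
short_carriage_center 0.79 [258.6, 216.5] [ 593.7548667  -209.28839623]
gate 0.52 [259.2, 342.6] [555.03734491  36.41413077]
```

View pics/s9.png

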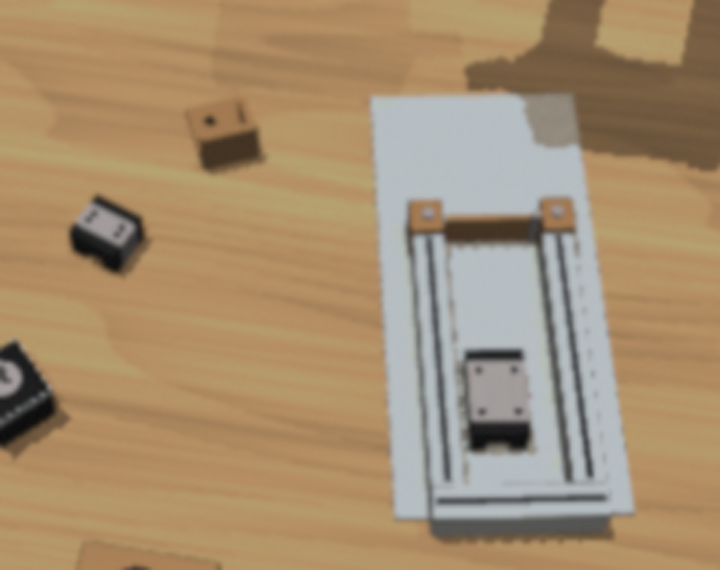

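The view shows the long carriage flat between the walls (crop 498,398), about 121 mm past the gate with y ≈ -5 mm. The gate is shut (490,228) and the short carriage is unmoved.

```bash
python3 -c "
from rig import sign_off; print(sign_off())"
```

```text
the job is handed in; nothing more can be done
None
```

The long carriage is in the tray with the gate shut behind it, and I handed the job in at about 17 s. `sign_off()` gives no verdict, so the results below come from my own camera checks.

I gripped the grey long carriage across its width and set it down on the apron, with its centre about 66 mm in front of the gate. Then I pushed it through the gate with the fingers closed and lifted the hand out.

- **Long carriage:** it lies flat between the walls, about 121 mm beyond the gate's plane and about 5 mm to the right of the centre line.
- **Gate:** it looks fully shut in the last picture; I judged this by eye and did not measure the angle.
- **Short carriage:** it reads within about 4 mm of its first measurement, which is within the networks' error.
- **During the push:** the carriage turned a few degrees in the doorway and straightened after I shifted the push point slightly. The readings after each move never went above about 10 N.

No check failed. The camera readings differed by up to about 2 mm, as the calibration allows.

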